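Hold the grinder case's lid half open

ROBOT

A 6-joint arm with a two-finger parallel gripper is mounted at the origin on the work surface. World frame = base frame: x ahead of the robot, y to its left, z up, the work surface at z = 0. Lengths are in m, angles in rad, forces in N, time in s.
With the tool pointing down it reaches from about 0.325 to 0.9 m from the base axis. Payload 6.1 kg.
Tool frame: the origin (TCP) lies on the centre line of the jaws, within the pads' length; the fingertips stand 14 mm ahead of it and the grasp point (between the pads) lies 5 mm behind it; z points along the fingers, y is the direction in which the jaws open and shut (so a half turn about z gives the same grasp; the last joint's range is limited). The gripper opens to 87 mm and grips with 3 to 60 N. Pads are 19 mm wide; open, the fingers measure 117 mm over their backs; the gripper's body (75 mm by 190 mm) begins 51 mm behind the grasp point.
Start: joints at [-1.452, 0.22, 1.526, -0, 1.395, -0.126], TCP at [0.151, -0.606, 0.237] pointing down, gripper open.
Joint ranges: [-2.98, 2.98], [-0.91, 2.08], [0.09, 2.57], [-1.24, 4.39], [0.2, 2.65], [-2.68, 2.68]. Speed limits (rad/s): [2.57, 2.57, 3.01, 3.14, 3.14, 3.14].

INTERFACE

Orientations are given as a rotation vector (axis times angle).
In Python, from plant import manip gives the robot as it stands. The module is installed in compiled form; this text tells all that it offers.
- The arm moves only by the tool play_rows, never from a script. Its argument "series" is one flat list of numbers, 7 for each row, row after row: the shift along the tool's x, y, z as a fraction of full scale, then the turn, a rotation vector about the tool's x, y, z as a fraction of full scale, then the opening, from 0 (shut) to 1 (fully open). A call has 1 to 12 rows; each row shifts and turns the commanded pose from where the row before left it, along the tool's axes as they then stand; what a row does not reach is not made up. Full scale, the value 1, is 0.04 m for a shift and 4 degrees for a turn. A row lasts 1/8 s, in which the tool goes at most 62.5 mm and 10.7 degrees, less where a joint would pass 70% of its speed; a pose out of reach is approached as far as the arm can. A call with a number of a shift or a turn outside -1 to 1 is refused whole. A call with a gripper value outside its range is refused whole. The fingers move at their own pace and stop on an object; "grip_force" is the grip in N (left out, the last holds). Time passes only in rows, so rows that do not move let the fingers close. It gives the time, the measured TCP pose, the force and the opening at its end, in the units of the state.
- manip.get_obs(): the state, without advancing time (a new reading comes with each control period).
- manip.snapshot(name): name is "scene" or "top"; returns the picture (384x512x3 uint8, red, green, blue); there is no depth.
- manip.camera_model(name): a dict with "fx", "fy", "cx", "cy" (pixels), "cam_to_world" (4x4, takes a point from camera to world coordinates). Camera axes: x right, y down, z forward; pixel columns grow to the right and rows downward; lengths in m; the calibration is good to about 2 mm. A picture is of the moment at which its call begins. camera_model takes no time and is no camera call.
- manip.hand_in(): hands the job in, once; it reports no verdict.
Trained networks look in the newest picture that a camera, given by its name, has taken for a name from the list of things; names that differ only in an ending like _2 or _b are one class to them, and where a whole thing is asked for, a point or a joint stands for the part that bears it (a point fixed in the world has none). Each returns a list of dicts, best first, with "conf" (0 to 1); they miss things now and then, are a little off and sometimes report something else, mostly with a low value. They report only what shows in the picture. A call takes as long as a camera call.
- manip.look_for(name, camera): "rect" ([left, top, right, bottom] in pixels, round what is visible of it).
- manip.mark_of(name, camera): "position" ([row, column] in pixels: a listed point, or the origin of a listed thing).
The state is a dict: "time": time; "joints": joint angles; "qd": joint speeds; "effort": joint torques, N m; "ee_pos": TCP position; "tcp_rot": TCP orientation; "wrist_force": force on the tool from outside, world axes, zero at the start; "torque": the same for the moment, N m; "grip_width": opening from 0.0 (shut) to 1.0 (fully open).
Only numpy, scipy, OpenCV 4.12 (cv2) and the standard library are available. Lean on these libraries where they do the work, as an engineer would, in place of code of your own. Each camera call takes 0.05 s, during which the arm holds its last target.

TASK

The lid stay of the steel grinder case has been taken off, so its lid falls shut as soon as it is let go, and somebody has left the hammer on top of it. First take the hammer off the lid and lay it down gently, flat on the rubber mat; then lift the lid by the pull on its front to 45 degrees open, never letting it drop, so that a workmate can fit the new stay. Finish while still holding the lid there, steady at 45 degrees, and leave everything else on the bench where it is.

Things in the scene. Friction and masses are not known exactly. Their poses are not given: they have to be found in the camera images.
- case: Dull green sheet-steel case, 200 mm deep (its x), 400 wide (its y), 132 high with the lid shut; fixed. Origin: centre of its underside, on the bench. Its front, with the pull and two undone latches, faces its -x (the robot's side); the hinge runs along its rear (+x) edge. It stands left or right of the robot, the mat on the other side. The lid counts as part of it.
- lid (a joint): Lid opening in rad: 0 shut, 0.785 = 45 degrees, growing as the front edge rises; turns freely and falls shut when let go. A tray of folded sheet steel, 406 x 206 mm with a 44 mm deep skirt, 0.6 to 1.2 kg, its flat top 132 mm above the bench when shut.
- lid_hinge (a point): Middle of the lid's hinge line, 100 mm behind the case's centre, 88 mm above the bench; the line runs along the case's y.
- lid_pull (a point): Middle of the lid pull's grip bar: round, 12 mm thick, along the case's y, straight for 106 mm, 46 mm out from the front skirt. Lid shut: 110 mm above the bench, 149 mm in front of the case's centre. Moves with the lid on a circle of 250 mm about the hinge line, starting 22 mm above it (0.088 rad). A gripped bar can turn between the fingers. Axes as the lid's.
- mat: Black ribbed rubber mat, 300 mm square, 4 mm thick, flat on the bench, fixed. Origin: centre of its underside. The spanner and the new stay lie side by side across it (along its y), about 120 and 75 mm from its centre towards +x; the rest is free.
- hammer: Ball-pein hammer, wooden handle, 0.4 to 0.65 kg, flat on the lid, roughly along the case's y. Origin: on its underside below the balance point (within 15 mm); x along it towards the head. Head: at x = 35 mm, 28 mm thick and high, y from -55 to +44 mm. Handle: from the head to x = -235 mm, 20 wide, 22 high (3 to 25 mm above the underside), swelling to 26 x 28 over the last 75 mm.
- spanner: bystander, leave alone: combination spanner, steel, 214 x 36 x 9 mm, lying on the mat near its +x edge
- stay: bystander, leave alone: the new lid stay: a slotted flat steel bar 150 mm long, 16 mm high on edge, with two small feet, lying on the mat beside the spanner
- discs: bystander, leave alone: stack of five thin dark cutting discs, diameter 125 mm, 16 mm high, on the bench on the robot's side of the mat
- flap_disc: bystander, leave alone: one brown flap disc, diameter 115 mm, 18 mm high, on the bench on the robot's side of the mat
- cup_brush: bystander, leave alone: wire cup brush, diameter 72 mm, 52 mm high, on the bench in front of the case, off to one side of the pull
- side_handle: bystander, leave alone: black screw-in side handle of a grinder, 130 mm long, diameter 36 mm, lying on the bench in front of the case, off to the other side

How it is judged:
By the outcome, as a careful person would: the job done as asked, in the order asked, and still so for the second after the job is handed in, while the arm keeps its last pose, push and grip.
It also fails if it takes over 64 s, if anything falls off the work surface, if the arm or the gripper's body presses on something with over 40 N, if the wrist force passes 120 N, or if a joint passes its speed limit or range.

## Working session

There is one attempt and no reset: what is moved stays moved. The work goes in short steps, Python scripts to look and compute and a tool call to move; the robot and the scene stay as the last step left them, time stands still between calls to the robot, and variables do not carry over. Pictures are saved under pics/ and viewed, and the job is handed in when it is done.

Besides the shell and the picture viewer there is one more tool, called after "Request:" as name(argument=value, ...), one argument or row to a line, values as JSON. play_rows: Moves the arm, as the interface text tells. Shift numbers are shares of 0.04 m and turn numbers shares of 4 degrees, none past 1 either way. Its arguments: {"type":"object","properties":{"series":{"type":"array","items":{"type":"number","minimum":-1,"maximum":1}},"grip_force":{"type":"number"}},"required":["series"]}

```bash
mkdir -p pics
python3 - <<'E'
from plant import manip
import cv2,numpy as np
np.set_printoptions(precision=4,suppress=True)
o=manip.get_obs();print(o)
for c in("scene","top"):
    im=manip.snapshot(c);cv2.imwrite(f"pics/{c}0.png",im[:,:,::-1])
    m=manip.camera_model(c);print(c,m)
for n in["case","lid_pull","lid_hinge","mat","hammer","spanner","stay","discs","flap_disc","cup_brush","side_handle"]:
    for c in("scene","top"):
        print(n,c,[(np.round(d["position"],1).tolist(),round(d["conf"],2)) for d in manip.mark_of(n,c)[:2]])
E
```

```text
{'time': 0.0, 'joints': array([-1.4521,  0.2212,  1.5276, -0.    ,  1.3947, -0.1261]), 'qd': array([ 0.001 ,  0.0005, -0.0005,  0.0004, -0.0014,  0.0012]), 'effort': array([ -0.002 , -49.4614, -38.7378,   0.0698,   0.0572,  -0.0001]), 'ee_pos': array([ 0.1514, -0.6058,  0.2354]), 'tcp_rot': array([-3.1162, -0.3833,  0.    ]), 'wrist_force': array([-0.065 , -0.7625,  0.7552]), 'torque': array([-0.0129,  0.0035,  0.022 ]), 'grip_width': 0.9946445789833631}
scene {'fx': 464.66964064916715, 'fy': 464.66964064916715, 'cx': 258.54470189056804, 'cy': 192.07487313061122, 'cam_to_world': array([[-0.0726,  0.8059, -0.5876,  1.256 ],
       [ 0.9972,  0.0681, -0.0298,  0.0191],
       [ 0.016 , -0.5882, -0.8086,  1.1055],
       [ 0.    ,  0.    ,  0.    ,  1.    ]])}
top {'fx': 378.4644336394648, 'fy': 378.4644336394648, 'cx': 252.3011394658864, 'cy': 191.31026527805923, 'cam_to_world': array([[-0.0136, -0.9949,  0.1001,  0.4395],
       [-0.9999,  0.0133, -0.0032, -0.0043],
       [ 0.0018, -0.1001, -0.995 ,  1.1534],
       [ 0.    ,  0.    ,  0.    ,  1.    ]])}
case scene [([231.4, 363.1],
[... 176 characters left out ...]
 0.77), ([172.8, 306.0], 0.44)]
lid_hinge top [([255.5, 296.3], 0.68)]
mat scene []
mat top [([189.8, 338.5], 0.95), ([251.7, 214.8], 0.52)]
hammer scene [([205.9, 386.5], 0.95)]
hammer top [([180.9, 134.0], 0.91)]
spanner scene [([247.5, 141.6], 0.59)]
spanner top [([147.4, 352.0], 0.86)]
stay scene [([236.9, 154.3], 0.71)]
stay top [([163.1, 344.9], 0.56)]
discs scene [([162.6, 216.2], 0.88), ([180.3, 405.6], 0.58)]
discs top [([259.0, 295.8], 0.64)]
flap_disc scene [([151.0, 173.9], 0.91)]
flap_disc top [([263.4, 351.7], 0.58)]
cup_brush scene [([179.3, 405.2], 0.49)]
cup_brush top [([251.0, 110.3], 0.56)]
side_handle scene [([170.7, 304.1], 0.71)]
side_handle top [([254.1, 215.8], 0.76)]
```

View pics/scene0.png

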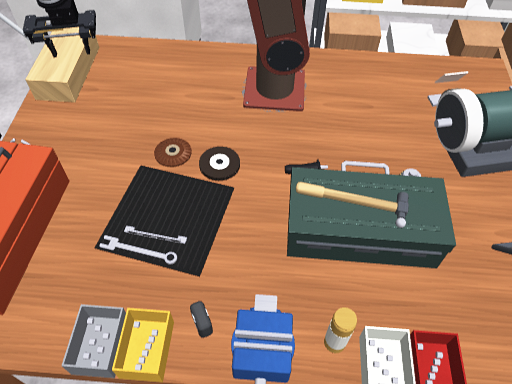

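View pics/top0.png

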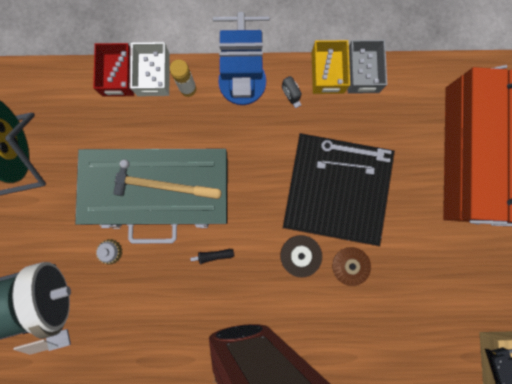

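The case is on the robot's left, with the hammer's head towards +y and the pull in front at top (240,152). The mat is on the right, about top (190,338), with the spanner and stay at its far edge. I'll zoom in next to measure them.

```bash
cat > h.py <<'E'
import numpy as np,cv2
from plant import manip
np.set_printoptions(precision=4,suppress=True)
def ray(c,r,col):
    m=manip.camera_model(c);T=m["cam_to_world"]
    d=T[:3,:3]@np.array([(col-m["cx"])/m["fx"],(r-m["cy"])/m["fy"],1]);return T[:3,3],d
def onz(c,r,col,z):
    o,d=ray(c,r,col);return o+d*(z-o[2])/d[2]
def proj(c,P):
    m=manip.camera_model(c);T=m["cam_to_world"];p=(np.atleast_2d(P)-T[:3,3])@T[:3,:3]
    return np.c_[m["cy"]+m["fy"]*p[:,1]/p[:,2],m["cx"]+m["fx"]*p[:,0]/p[:,2]]
def zoom(src,dst,l,t,r,b,k):
    im=cv2.imread(src)[t:b,l:r];cv2.imwrite(dst,cv2.resize(im,None,fx=k,fy=k,interpolation=cv2.INTER_CUBIC))
E
python3 - <<'E'
from h import *
zoom("pics/top0.png","pics/z1.png",70,140,240,270,4.5 and 4)
zoom("pics/scene0.png","pics/z2.png",280,150,460,275,4)
for n,c,p,z in [("case corners","top",[(149,78),(149,226),(223,227),(223,76)],.132),("hammer","top",[(180,121),(192.5,219)],.148),("mat","top",[(134,302),(150,394),(244,380),(228,284)],.004),("pull","top",[(240,152)],.11),("brush","top",[(251,108)],.05),("handle","top",[(258,192),(253,233)],.018)]:
    print(n,*[onz(c,*q,z)[:2] for q in p])
print("hammer scene",onz("scene",205.9,386.5,.132),onz("top",180.9,134,.132), onz("scene",163.1,365.1,.11))
E
```

```text
case corners [0.6651 0.4686] [0.6598 0.063 ] [0.4574 0.0617] [0.4629 0.4674]
hammer [0.5757 0.3435] [0.5386 0.0814]
mat [ 0.7315 -0.1644] [ 0.6774 -0.4473] [ 0.3904 -0.3904] [ 0.4423 -0.1023]
pull [0.4143 0.2684]
brush [0.3831 0.4104]
handle [0.3575 0.1734] [0.3705 0.0518]
hammer scene [0.5645 0.3115 0.132 ] [0.5749 0.3136 0.132 ] [0.4079 0.2713 0.11  ]
```

View pics/z1.png

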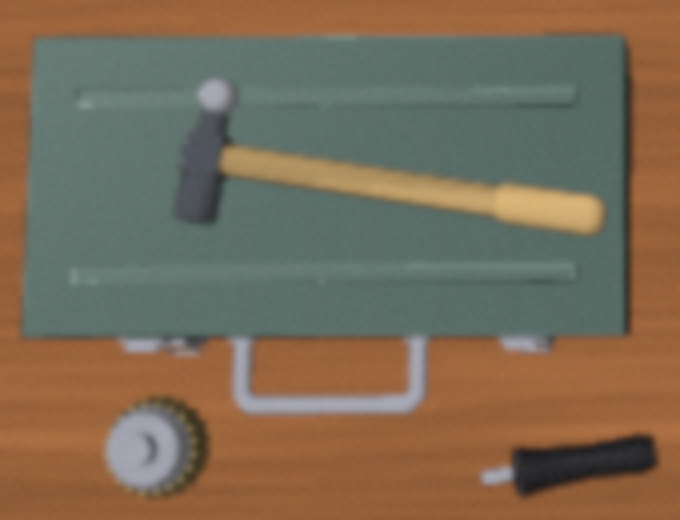

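View pics/z2.png

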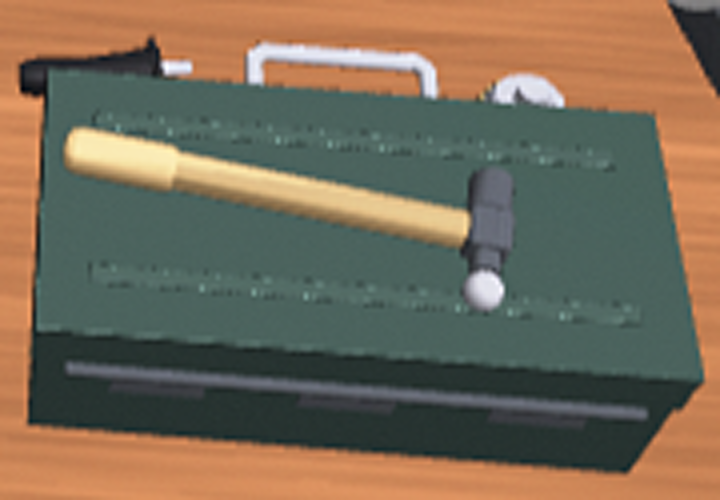

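The zooms show the hammer head at about top (180,120) and the handle end at (193,219). The pull bar is centred near top (241,152.5), and the lid looks almost square to the world axes. I'll fit the handle and mat precisely.

Run:
```python
from h import *
im=cv2.imread("pics/top0.png");hsv=cv2.cvtColor(im,cv2.COLOR_BGR2HSV)
roi=np.zeros(im.shape[:2],np.uint8);roi[152:220,82:224]=255
m=cv2.inRange(hsv,(10,70,110),(30,255,255))&roi
ys,xs=np.nonzero(m);print(len(xs),xs.min(),xs.max(),ys.min(),ys.max())
P=np.array([onz("top",y,x,.146)[:2] for y,x in zip(ys,xs)])
vx,vy,x0,y0=cv2.fitLine(P.astype(np.float32),cv2.DIST_L2,0,.001,.001).ravel()
d=np.array([vx,vy]);d*=np.sign(d[1]);c=np.array([x0,y0])
t=(P-c)@d
tip=c+d*t.min();top=c+d*t.max()
print("dir",d,"yaw deg",np.degrees(np.arctan2(d[1],d[0])),"tip",tip,"headside",top,"len",t.max()-t.min())
print("origin from tip",tip+d*.235,"from head",top-d*.021)
# head dark
hm=cv2.inRange(hsv,(0,0,0),(180,90,100))&roi
# mat
mm=cv2.inRange(hsv,(0,0,0),(180,255,45));mm[:, :280]=0;mm[:,400:]=0;mm[:125]=0;mm[250:]=0
mm=cv2.morphologyEx(mm,cv2.MORPH_CLOSE,np.ones((9,9)))
n,l,s,_=cv2.connectedComponentsWithStats(mm);k=1+s[1:,4].argmax()
cs,_=cv2.findContours((l==k).astype(np.uint8),0,2);r=cv2.minAreaRect(cs[0]);b=cv2.boxPoints(r)
B=np.array([onz("top",q[1],q[0],.004)[:2] for q in b]);print("mat",b,B,B.mean(0))
for i in range(4): e=B[(i+1)%4]-B[i];print(np.linalg.norm(e),np.degrees(np.arctan2(e[1],e[0])))
print("pull",onz("top",241.2,152.5,.11))
```

```text
791 125 220 176 198
dir [0.1655 0.9862] yaw deg 80.4735 tip [0.5348 0.078 ] headside [0.5777 0.3341] len 0.259659760454854
origin from tip [0.5737 0.3098] from head [0.5743 0.3134]
mat [[283.072 227.104]
 [300.032 133.824]
 [395.512 151.184]
 [378.552 244.464]] [[ 0.445  -0.0995]
 [ 0.7322 -0.1583]
 [ 0.6736 -0.4517]
 [ 0.3891 -0.3859]] [ 0.56   -0.2739]
0.29311845923180035 -11.578730880966852
0.29917854287095164 -101.28556546690406
0.2920476110802064 166.98032212018543
0.2918430511119054 78.95017372469879
pull [0.411 0.267 0.11 ]
```

Request:
play_rows(
  series=[0, 0, 0, 0, 0, -0.5, 0.55, 0, 0, 0, 0, 0, -1, 0.55, 0, 0, 0, 0, 0, -1, 0.55, 0, 0, 0, 0, 0, -1, 0.55, 0, 0, 0, 0, 0, -1, 0.55, 0, 0, 0, 0, 0, -1, 0.55, 0, 0, 0, 0, 0, -1, 0.55, 0, 0, 0, 0, 0, -1, 0.55, 0, 0, 0, 0, 0, -1, 0.55, 0, 0, 0, 0, 0, -1, 0.55, 0, 0, 0, 0, 0, -1, 0.55, 0, 0, 0, 0, 0, -1, 0.55],
  grip_force=40,
)

```text
time: 2.7
ee_pos: [0.1514, -0.6064, 0.2365]
tcp_rot: [2.717, 1.576, -0.0]
wrist_force: [-0.7, -0.8, 0.6]
grip_width: 0.55
```

Request:
play_rows(
  series=[0, 0, 0, 0, 0, -1, 0.55, 0, 0, 0, 0, 0, -1, 0.55, 0, 0, 0, 0, 0, -1, 0.55, 0, 0, 0, 0, 0, -1, 0.55, 0, 0, 0, 0, 0, -1, 0.55, 0.4, 0.1, 0, 0, 0, -0.12, 0.55, 0.8, 0.25, 0, 0, 0, 0, 0.55, 0.95, 0.25, 0, 0, 0, 0, 0.55, 0.95, 0.25, 0, 0, 0, 0, 0.55, 0.95, 0.25, 0, 0, 0, 0, 0.55, 0.95, 0.25, 0, 0, 0, 0, 0.55, 0.95, 0.25, 0, 0, 0, 0, 0.55],
)

```text
time: 4.2
ee_pos: [0.2545, -0.3801, 0.2365]
tcp_rot: [2.398, 2.029, 0.0]
wrist_force: [1.0, 0.1, 0.5]
grip_width: 0.554
```

Request:
play_rows(
  series=[0.95, 0.25, 0, 0, 0, 0, 0.55, 0.95, 0.25, 0, 0, 0, 0, 0.55, 0.95, 0.25, 0, 0, 0, 0, 0.55, 0.95, 0.25, 0, 0, 0, 0, 0.55, 0.95, 0.25, 0, 0, 0, 0, 0.55, 0.95, 0.25, 0, 0, 0, 0, 0.55, 0.95, 0.25, 0, 0, 0, 0, 0.55, 0.95, 0.25, 0, 0, 0, 0, 0.55, 0.95, 0.25, 0, 0, 0, 0, 0.55, 0.95, 0.25, 0, 0, 0, 0, 0.55, 0.95, 0.25, 0, 0, 0, 0, 0.55, 0.95, 0.25, 0, 0, 0, 0, 0.55],
)

```text
time: 5.7
ee_pos: [0.4472, 0.0496, 0.2366]
tcp_rot: [2.397, 2.03, 0.001]
wrist_force: [0.4, -0.2, -0.0]
grip_width: 0.549
```

Request:
play_rows(
  series=[0.95, 0.3, 0, 0, 0, 0, 0.55, 0.95, 0.3, 0, 0, 0, 0, 0.55, 0.95, 0.3, 0, 0, 0, 0, 0.55, 0.95, 0.3, 0, 0, 0, 0, 0.55, 0.95, 0.3, 0, 0, 0, 0, 0.55, 0.95, 0.3, 0, 0, 0, 0, 0.55, 0.8, 0.2, 0.3, 0, 0, 0, 0.55, 0.42, 0.05, 0.5, 0, 0, 0, 0.55, 0, 0, 0.2, 0, 0, 0, 0.55, 0, 0, 0, 0, 0, 0, 0.55, 0, 0, 0, 0, 0, 0, 0.55],
)

```text
time: 7.08
ee_pos: [0.5743, 0.3066, 0.1977]
tcp_rot: [2.398, 2.029, 0.002]
wrist_force: [-0.2, 0.2, 1.0]
grip_width: 0.551
```

```bash
cat > look.py <<'E'
import sys
from h import *
t=sys.argv[1]
o=manip.get_obs();print(o["time"],o["ee_pos"],o["tcp_rot"],o["joints"],o["wrist_force"],o["torque"],o["grip_width"])
for c in("scene","top"):
    cv2.imwrite(f"pics/{c}{t}.png",manip.snapshot(c)[:,:,::-1])
a=[int(v) for v in sys.argv[2:]]
if a[:4]: zoom(f"pics/scene{t}.png",f"pics/s{t}z.png",*a[:4],4)
if a[4:]: zoom(f"pics/top{t}.png",f"pics/t{t}z.png",*a[4:],4)
E
python3 look.py 1 300 130 450 260 70 130 240 270
```

```text
7.075 [0.5743 0.3066 0.1977] [2.3981 2.0286 0.0018] [ 0.3695  0.3082  1.4946 -0.0001  1.3375  0.5361] [-0.1597  0.2011  1.001 ] [-0.0544 -0.076   0.0294] 0.550780074230513
```

View pics/s1z.png

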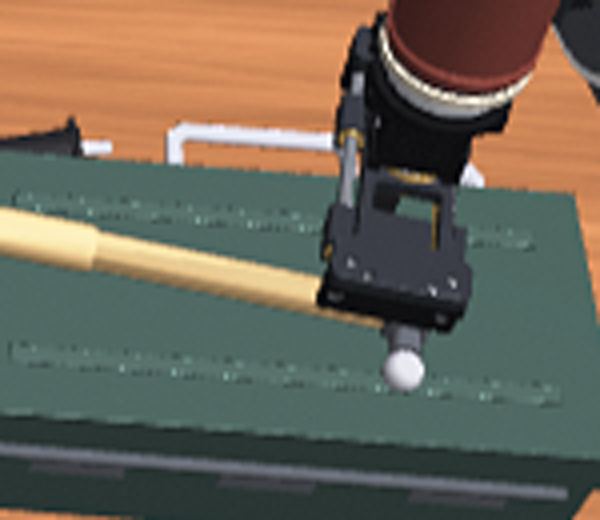

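View pics/t1z.png

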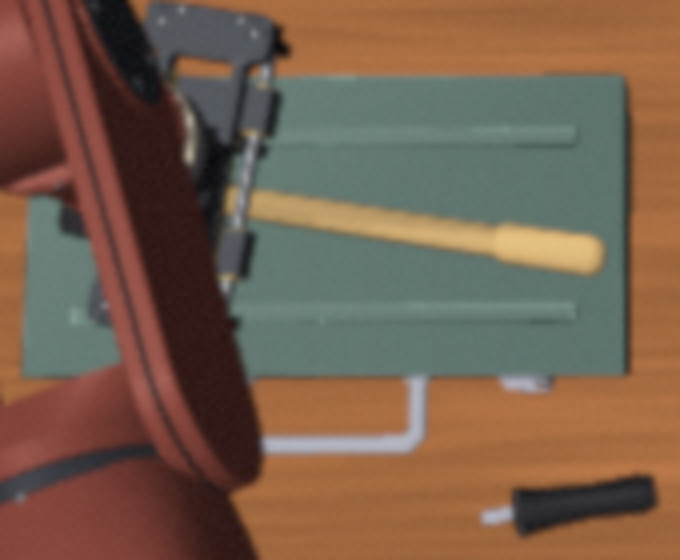

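The gripper straddles the handle just behind the head, with the ball pein visible at scene zoom (403,370). I'll descend and check the force before closing.

Request:
play_rows(
  series=[0, 0, 0.3, 0, 0, 0, 0.55, 0, 0, 0.4, 0, 0, 0, 0.55, 0, 0, 0.3, 0, 0, 0, 0.55, 0, 0, 0.2, 0, 0, 0, 0.55, 0, 0, 0, 0, 0, 0, 0.55, 0, 0, 0, 0, 0, 0, 0.55],
)

```text
time: 7.92
ee_pos: [0.5742, 0.3073, 0.1486]
tcp_rot: [2.398, 2.03, 0.0]
wrist_force: [0.4, 0.4, -0.2]
grip_width: 0.552
```

Request:
play_rows(
  series=[0, 0, 0, 0, 0, 0, 0.2, 0, 0, 0, 0, 0, 0, 0, 0, 0, 0, 0, 0, 0, 0, 0, 0, 0, 0, 0, 0, 0, 0, 0, 0, 0, 0, 0, 0],
  grip_force=45,
)

```text
time: 8.55
ee_pos: [0.5737, 0.3073, 0.1487]
tcp_rot: [-2.397, -2.03, 0.001]
wrist_force: [-3.3, 0.0, 2.3]
grip_width: 0.222
```

Request:
play_rows(
  series=[0, 0, -0.1, 0, 0, 0, 0, 0, 0, -0.2, 0, 0, 0, 0, 0, 0, -0.3, 0, 0, 0, 0, 0, 0, -0.4, 0, 0, 0, 0, 0, 0, -0.5, 0, 0, 0, 0, 0, 0, -0.5, 0, 0, 0, 0, 0, 0, 0, 0, 0, 0, 0, 0, 0, 0, 0, 0, 0, 0],
)

```text
time: 9.55
ee_pos: [0.5738, 0.3071, 0.2283]
tcp_rot: [-2.398, -2.03, 0.001]
wrist_force: [-0.3, 0.6, -4.2]
grip_width: 0.227
```

```bash
python3 look.py 2 290 110 460 260 70 130 240 270
```

```text
9.55 [0.5738 0.3071 0.2283] [-2.3975 -2.03    0.0007] [ 0.3704  0.2872  1.4623 -0.      1.3925  0.536 ] [-0.2995  0.605  -4.1892] [-0.0878 -0.0761 -0.009 ] 0.22749784247356547
```

View pics/s2z.png

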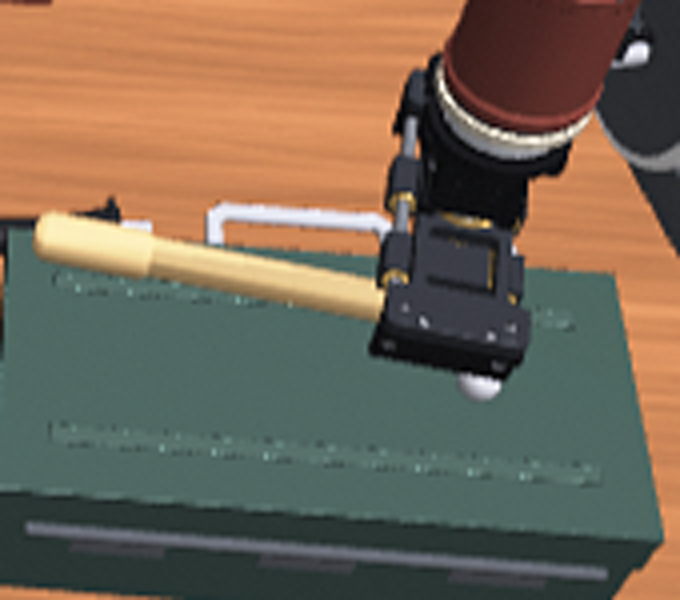

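View pics/t2z.png

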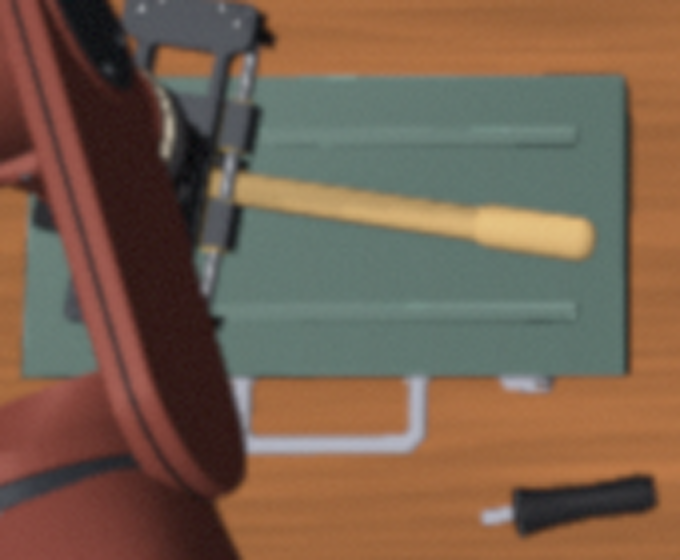

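Run:
```python
from h import *
def tri(a,b):
    o1,d1=ray("scene",*a);o2,d2=ray("top",*b)
    A=np.c_[d1,-d2];s=np.linalg.lstsq(A,o2-o1,rcond=None)[0]
    p=o1+d1*s[0];q=o2+d2*s[1];return (p+q)/2,np.linalg.norm(p-q)
print(tri((168.3,299.5),(190,218.3)))   # tip
# control: before lift
print(tri((150+147/4,280+68/4),(140+214/4,70+602/4)))
for z in(.2257,.215,.235): print(z,proj("scene",[.536,.080,z]),proj("top",[.536,.080,z]))
```

```text
(array([0.5371, 0.0787, 0.2258]), np.float64(0.004430454800936037))
(array([0.5357, 0.0793, 0.1489]), np.float64(0.0038123007651145076))
0.2257 [[168.03   299.1251]] [[190.4713 216.8767]]
0.215 [[170.7746 298.7478]] [[190.9106 217.2688]]
0.235 [[165.6102 299.4578]] [[190.0812 216.5286]]
```

The hammer hangs level: its tip triangulates to z=0.226, and 0.2257 was expected for level. Next I carry it to the mat.

Request:
play_rows(
  series=[0, 0, 0, 0, 0, 0.5, 0, -0.3, 0.1, 0, 0, 0, 0, 0, -0.6, 0.1, 0, 0, 0, 0, 0, -0.9, 0.1, 0, 0, 0, 0, 0, -0.9, 0.1, 0, 0, 0, 0, 0, -0.9, 0.1, 0, 0, 0, 0, 0, -0.9, 0.1, 0, 0, 0, 0, 0, -0.9, 0.1, 0, 0, 0, 0, 0, -0.9, 0.1, 0, 0, 0, 0, 0, -0.9, 0.1, 0, 0, 0, 0, 0, -0.9, 0.1, 0, 0, 0, 0, 0, -0.9, 0.1, 0, 0, 0, 0, 0],
)

```text
time: 11.15
ee_pos: [0.5444, -0.057, 0.2288]
tcp_rot: [2.433, 1.986, -0.0]
wrist_force: [-0.3, 0.2, -4.6]
grip_width: 0.228
```

Request:
play_rows(
  series=[-0.9, 0.1, 0, 0, 0, 0, 0, -0.9, 0.1, 0, 0, 0, 0, 0, -0.8, 0.1, 0, 0, 0, 0, 0, -0.5, 0.16, 0, 0, 0, 0, 0, 0, 0, 0.3, 0, 0, 0, 0, 0, 0, 0.7, 0, 0, 0, 0, 0, 0, 0.8, 0, 0, 0, 0, 0, 0, 0.8, 0, 0, 0, 0, 0, 0, 0.5, 0, 0, 0, 0, 0, 0, 0.2, 0, 0, 0, 0, 0, 0, 0, 0, 0, 0, 0, 0, 0, 0, 0, 0, 0, 0],
)

```text
time: 12.65
ee_pos: [0.5398, -0.18, 0.098]
tcp_rot: [2.431, 1.986, 0.002]
wrist_force: [-0.0, -0.7, -5.6]
grip_width: 0.224
```

```bash
python3 look.py 3 80 120 250 270 240 120 410 270
```

```text
12.65 [ 0.5398 -0.18    0.098 ] [2.4309 1.9865 0.0017] [-0.4604  0.2265  1.7945  0.      1.1181 -0.2599] [-0.0107 -0.7225 -5.6465] [-0.0613 -0.0993 -0.0003] 0.2244000507880038
```

View pics/s3z.png

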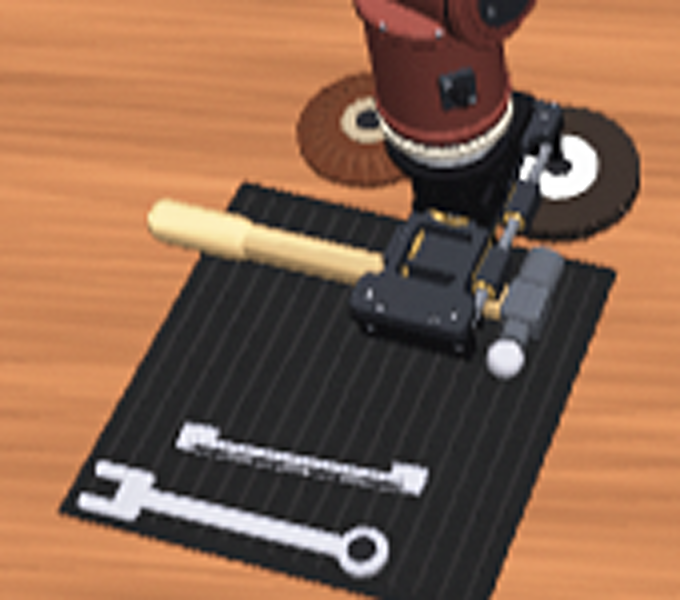

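View pics/t3z.png

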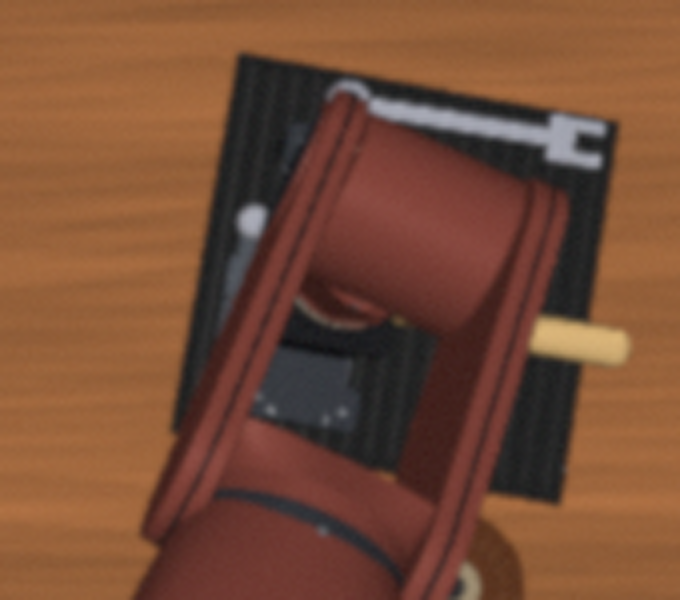

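Run:
```python
from h import *
def tri(a,b):
    o1,d1=ray("scene",*a);o2,d2=ray("top",*b)
    s=np.linalg.lstsq(np.c_[d1,-d2],o2-o1,rcond=None)[0]
    p=o1+d1*s[0];q=o2+d2*s[1];return (p+q)/2,np.linalg.norm(p-q)
print("tip",tri((120+220/4,80+150/4),(120+345/4,240+629/4)),"expect .4938 -.4068 .0955")
print("ball",tri((120+358/4,80+505/4),(120+220/4,240+252/4)))
# mat corners from both cameras
for c,ps in(("scene",[(185,245),(268,615),(515,60)]),("top",[(55,238),(122,617),(502,560),(430,175)])):
    off=(120,80) if c=="scene" else (120,240)
    print(c,*[onz(c,off[0]+v/4,off[1]+u/4,.004)[:2] for v,u in ps])
```

```text
tip (array([ 0.4981, -0.4096,  0.0979]), np.float64(0.00446913186767243)) expect .4938 -.4068 .0955
ball (array([ 0.5901, -0.1506,  0.0962]), np.float64(0.0012353760571116779))
scene [ 0.3887 -0.3838] [ 0.4432 -0.0958] [ 0.6794 -0.444 ]
top [ 0.7324 -0.1567] [ 0.6758 -0.4479] [ 0.3859 -0.3902] [ 0.4438 -0.1015]
```

Request:
play_rows(
  series=[0.06, 0, 0.2, 0, 0, 0, 0, 0, 0, 0.4, 0, 0, 0, 0, 0, 0, 0.4, 0, 0, 0, 0, 0, 0, 0.3, 0, 0, 0, 0, 0, 0, 0.2, 0, 0, 0, 0, 0, 0, 0.15, 0, 0, 0, 0, 0, 0, 0.1, 0, 0, 0, 0, 0, 0, 0.07, 0, 0, 0, 0, 0, 0, 0, 0, 0, 0, 0],
)

```text
time: 13.88
ee_pos: [0.5393, -0.1772, 0.0238]
tcp_rot: [2.433, 1.988, 0.0]
wrist_force: [0.5, 0.8, -5.1]
grip_width: 0.229
```

Request:
play_rows(
  series=[0, 0, 0.03, 0, 0, 0, 0, 0, 0, 0.03, 0, 0, 0, 0, 0, 0, 0.02, 0, 0, 0, 0, 0, 0, 0, 0, 0, 0, 0],
)

```text
time: 14.38
ee_pos: [0.5394, -0.1772, 0.0208]
tcp_rot: [2.433, 1.988, 0.0]
wrist_force: [-0.1, -0.5, -3.2]
grip_width: 0.225
```

Request:
play_rows(
  series=[0, 0, 0.02, 0, 0, 0, 0, 0, 0, 0, 0, 0, 0, 0],
)

```text
time: 14.62
ee_pos: [0.5394, -0.1772, 0.0206]
tcp_rot: [2.433, 1.988, -0.0]
wrist_force: [-3.1, 1.4, 5.3]
grip_width: 0.229
```

Request:
play_rows(
  series=[0, 0, 0, 0, 0, 0, 0.3, 0, 0, 0, 0, 0, 0, 0.45, 0, 0, 0, 0, 0, 0, 0.55, 0, 0, -0.3, 0, 0, 0, 0.55, 0, 0, -0.7, 0, 0, 0, 0.55, 0, 0, -1, 0, 0, 0, 0.55, 0, 0, -1, 0, 0, 0, 0.55, 0, 0, -1, 0, 0, 0, 0.55, 0, 0, -1, 0, 0, 0, 0.55, 0, 0, -0.4, 0, 0, 0, 0.55],
)

```text
time: 15.88
ee_pos: [0.5406, -0.1778, 0.2395]
tcp_rot: [2.429, 1.985, 0.004]
wrist_force: [1.4, 0.2, -0.8]
grip_width: 0.552
```

```bash
python3 look.py 4 80 120 250 270 240 120 410 270
```

```text
15.875 [ 0.5406 -0.1778  0.2395] [2.4288 1.9846 0.0036] [-0.4563  0.081   1.6765 -0.      1.3785 -0.2557] [ 1.4272  0.1933 -0.828 ] [-0.0088 -0.0284 -0.0415] 0.5524776593401745
```

View pics/s4z.png

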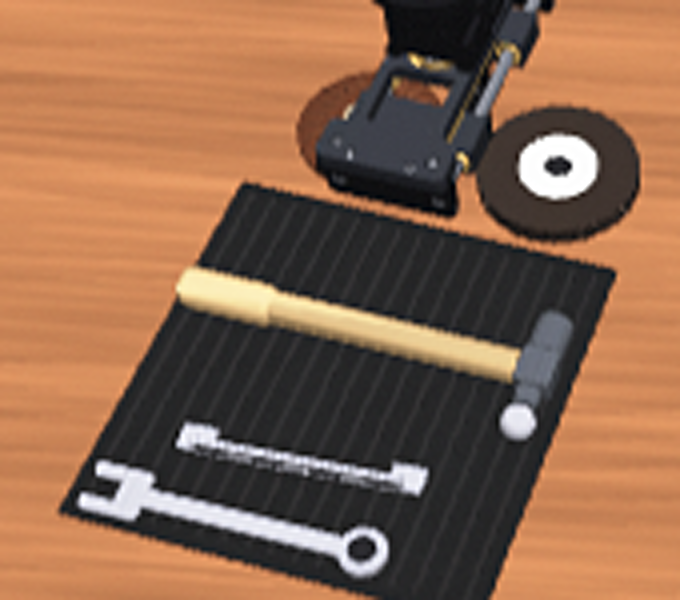

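The hammer lies flat inside the mat edges, with the handle end at scene zoom (185,288) and the head at (540,360). The stay and spanner have not moved. Next I go to the pull.

Request:
play_rows(
  series=[0, 0, 0, 0, 0, -0.9, 0.4, 0, 0, 0, 0, 0, -0.9, 0.4, 0, 0, 0, 0, 0, -0.9, 0.4, 0.4, -0.26, 0, 0, 0, 0, 0.4, 0.8, -0.26, 0, 0, 0, 0, 0.4, 0.95, -0.26, 0, 0, 0, 0, 0.4, 0.95, -0.26, 0, 0, 0, 0, 0.4, 0.95, -0.26, 0, 0, 0, 0, 0.4, 0.95, -0.26, 0, 0, 0, 0, 0.4, 0.95, -0.26, 0, 0, 0, 0, 0.4, 0.95, -0.26, 0, 0, 0, 0, 0.4, 0.95, -0.26, 0, 0, 0, 0, 0.4],
)

```text
time: 17.48
ee_pos: [0.4474, 0.1395, 0.2344]
tcp_rot: [-2.235, -2.206, 0.002]
wrist_force: [-0.2, 0.1, 0.6]
grip_width: 0.398
```

Request:
play_rows(
  series=[0.95, -0.26, 0, 0, 0, 0, 0.4, 0.95, -0.26, 0, 0, 0, 0, 0.4, 0.8, -0.26, 0, 0, 0, 0, 0.4, 0.55, -0.26, 0.2, 0, 0, 0, 0.4, 0, 0, 0.6, 0, 0, 0, 0.4, 0, 0, 0.6, 0, 0, 0, 0.4, 0, 0, 0.3, 0, 0, 0, 0.4, 0, 0, 0, 0, 0, 0, 0.4, 0, 0, 0, 0, 0, 0, 0.4],
)

```text
time: 18.6
ee_pos: [0.4098, 0.2686, 0.1685]
tcp_rot: [2.235, 2.207, 0.002]
wrist_force: [-0.7, 0.7, 0.2]
grip_width: 0.402
```

```bash
python3 look.py 5 280 110 450 260 70 130 240 270
```

```text
18.6 [0.4098 0.2686 0.1685] [2.235  2.2073 0.0016] [ 0.4191 -0.0457  1.9426  0.0001  1.2436  0.4316] [-0.6838  0.7204  0.1565] [-0.01   -0.0999 -0.0327] 0.4021740330487705
```

View pics/s5z.png

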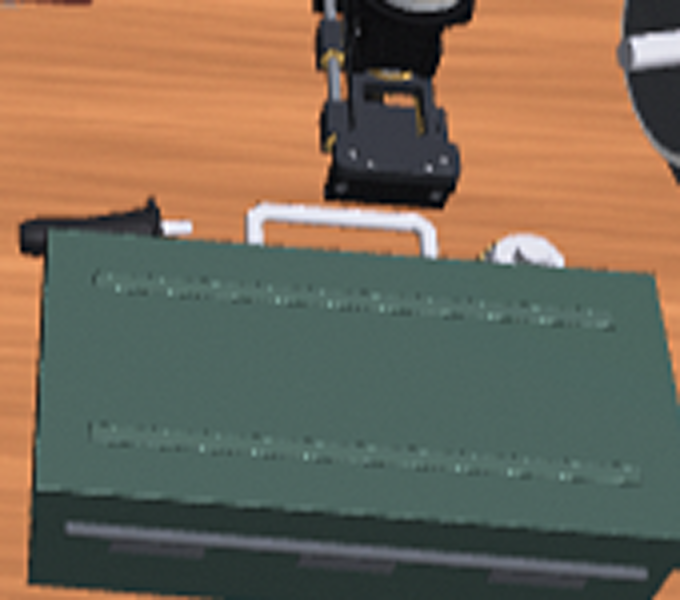

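View pics/t5z.png

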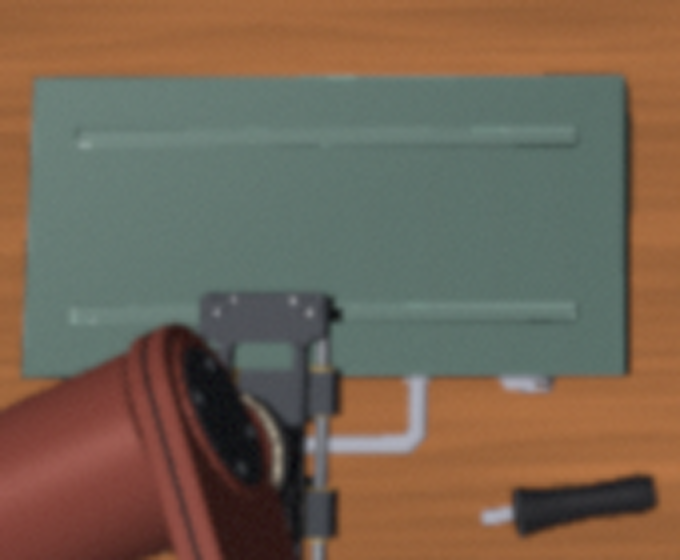

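The bar runs straight under the fingers (top zoom row about 444, x about 0.412). I descend now and check the force before closing.

Request:
play_rows(
  series=[0, 0.04, 0.3, 0, 0, 0, 0.4, 0, 0, 0.5, 0, 0, 0, 0.4, 0, 0, 0.4, 0, 0, 0, 0.4, 0, 0, 0.25, 0, 0, 0, 0.4, 0, 0, 0.14, 0, 0, 0, 0.4, 0, 0, 0, 0, 0, 0, 0.4],
)

```text
time: 19.45
ee_pos: [0.411, 0.2684, 0.1039]
tcp_rot: [-2.235, -2.208, 0.001]
wrist_force: [0.4, 0.1, 0.3]
grip_width: 0.401
```

```bash
python3 look.py 6 280 110 450 260 70 130 240 270
```

```text
19.45 [0.411  0.2684 0.1039] [-2.2347 -2.2078  0.0006] [0.4177 0.0412 1.9889 0.     1.1119 0.4298] [0.4416 0.0961 0.3449] [-0.0146 -0.1358 -0.0318] 0.4012918472236287
```

View pics/s6z.png

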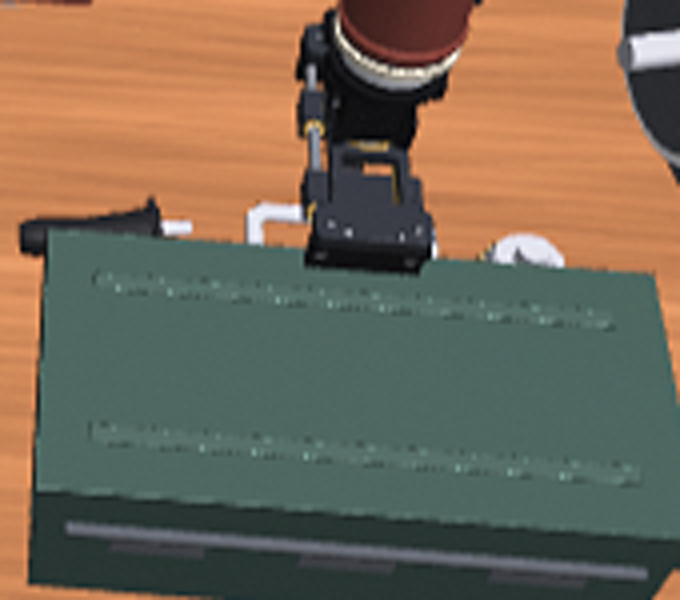

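Request:
play_rows(
  series=[0, 0, 0, 0, 0, 0, 0.25, 0, 0, 0, 0, 0, 0, 0.1, 0, 0, 0, 0, 0, 0, 0, 0, 0, 0, 0, 0, 0, 0, 0, 0, 0, 0, 0, 0, 0],
  grip_force=40,
)

```text
time: 20.18
ee_pos: [0.411, 0.2685, 0.1043]
tcp_rot: [-2.235, -2.208, 0.0]
wrist_force: [-1.4, -1.1, 2.3]
grip_width: 0.129
```

Run:
```python
from h import *
N=28
s=np.linspace(0,1,N+1);th=.785*(3*s**2-2*s**3)
y=(.249-.25*np.cos(.0881+th))/.04;z=-(.25*np.sin(.0881+th)-.022)/.04
Y=np.round(y,2);Z=np.round(z,2)
for i in range(N): print(i+1,round(Y[i+1]-Y[i],2),round(Z[i+1]-Z[i],2),round(th[i+1],3))
```

```text
1 0.0 -0.02 0.003
2 0.01 -0.05 0.011
3 0.01 -0.09 0.025
4 0.01 -0.11 0.043
5 0.02 -0.14 0.066
6 0.03 -0.16 0.093
7 0.03 -0.19 0.123
8 0.05 -0.2 0.156
9 0.06 -0.21 0.191
10 0.07 -0.23 0.229
11 0.08 -0.23 0.268
12 0.09 -0.24 0.309
13 0.11 -0.23 0.351
14 0.11 -0.24 0.392
15 0.13 -0.23 0.434
16 0.13 -0.22 0.476
17 0.14 -0.21 0.517
18 0.15 -0.2 0.556
19 0.14 -0.19 0.594
20 0.15 -0.17 0.629
21 0.13 -0.15 0.662
22 0.13 -0.14 0.692
23 0.12 -0.11 0.719
24 0.11 -0.1 0.742
25 0.08 -0.08 0.76
26 0.07 -0.05 0.774
27 0.04 -0.04 0.782
28 0.01 -0.01 0.785
```

Request:
play_rows(
  series=[0, 0, -0.02, 0, 0, 0, 0, 0, 0.01, -0.05, 0, 0, 0, 0, 0, 0.01, -0.09, 0, 0, 0, 0, 0, 0.01, -0.11, 0, 0, 0, 0, 0, 0.02, -0.14, 0, 0, 0, 0, 0, 0.03, -0.16, 0, 0, 0, 0, 0, 0.03, -0.19, 0, 0, 0, 0],
)

```text
time: 21.05
ee_pos: [0.4155, 0.2684, 0.135]
tcp_rot: [-2.235, -2.208, 0.0]
wrist_force: [2.5, 2.3, -5.9]
grip_width: 0.123
```

Request:
play_rows(
  series=[0, 0.05, -0.2, 0, 0, 0, 0, 0, 0.06, -0.21, 0, 0, 0, 0, 0, 0.07, -0.23, 0, 0, 0, 0, 0, 0.08, -0.23, 0, 0, 0, 0, 0, 0.09, -0.24, 0, 0, 0, 0, 0, 0.11, -0.23, 0, 0, 0, 0, 0, 0.11, -0.24, 0, 0, 0, 0, 0, 0.13, -0.23, 0, 0, 0, 0, 0, 0.13, -0.22, 0, 0, 0, 0],
)

```text
time: 22.18
ee_pos: [0.4476, 0.268, 0.2165]
tcp_rot: [-2.233, -2.207, 0.004]
wrist_force: [-7.2, 2.4, -1.5]
grip_width: 0.123
```

```bash
python3 look.py 7 280 80 450 230 70 130 240 270
```

```text
22.175 [0.4476 0.268  0.2165] [-2.2331 -2.2069  0.0036] [ 0.3877 -0.01    1.814   0.001   1.3405  0.3993] [-7.1683  2.4453 -1.525 ] [ 0.4176  1.4507 -0.079 ] 0.12261268000763127
```

View pics/s7z.png

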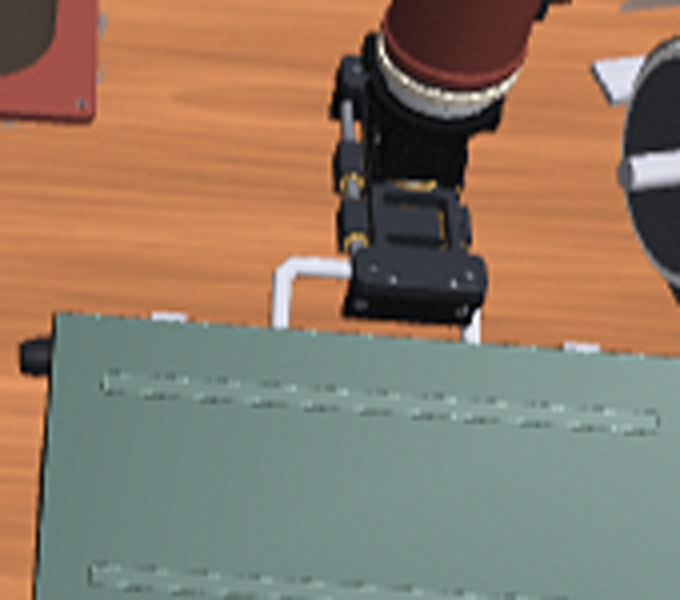

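The lid is rising with the bar held; the bar shows on the left of the fingers at scene zoom (320,268). Forces are low. I continue along the arc.

Request:
play_rows(
  series=[0, 0.14, -0.21, 0, 0, 0, 0, 0, 0.14, -0.2, 0, 0, 0, 0, 0, 0.14, -0.19, 0, 0, 0, 0, 0, 0.14, -0.17, 0, 0, 0, 0, 0, 0.13, -0.15, 0, 0, 0, 0, 0, 0.13, -0.14, 0, 0, 0, 0, 0, 0.12, -0.11, 0, 0, 0, 0, 0, 0.1, -0.1, 0, 0, 0, 0, 0, 0.08, -0.08, 0, 0, 0, 0, 0, 0.06, -0.05, 0, 0, 0, 0, 0, 0, 0, 0, 0, 0, 0, 0, 0, 0, 0, 0, 0, 0],
)

```text
time: 23.78
ee_pos: [0.4952, 0.2677, 0.2743]
tcp_rot: [-2.234, -2.208, -0.0]
wrist_force: [-10.3, 1.4, 6.9]
grip_width: 0.126
```

```bash
python3 look.py 8 280 80 450 230 70 130 240 270
python3 - <<'E'
from h import *
o=manip.get_obs();p=o["ee_pos"];R=cv2.Rodrigues(o["tcp_rot"])[0];g=p-.005*R[:,2]
print(g, "theta deg", np.degrees(np.arctan2(g[2]-.088,.660-g[0])-.088),"R",np.hypot(g[2]-.088,.660-g[0]))
E
```

```text
23.775 [0.4952 0.2677 0.2743] [-2.2339 -2.208  -0.0001] [0.355  0.0494 1.6444 0.0007 1.448  0.3666] [-10.2862   1.407    6.9379] [ 0.1693  1.8413 -0.0069] 0.12604941055899566
[0.4952 0.2676 0.2793] theta deg 44.21433301024627 R 0.25249573857615387
```

View pics/s8z.png

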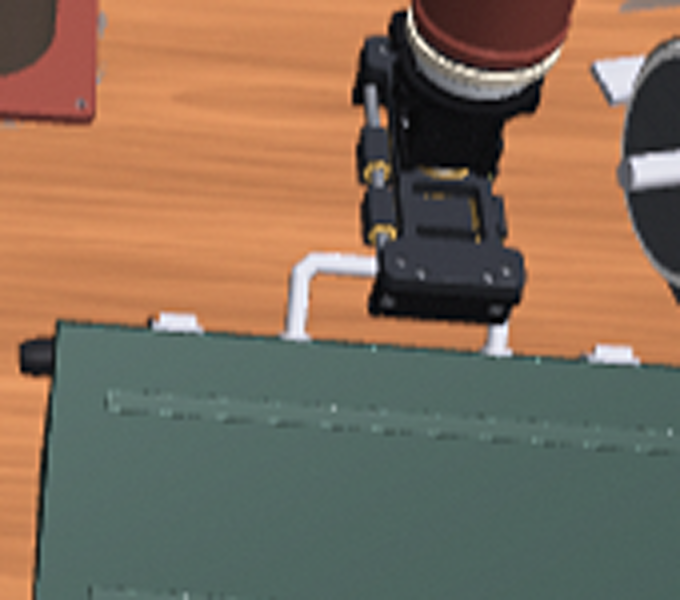

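View pics/t8z.png

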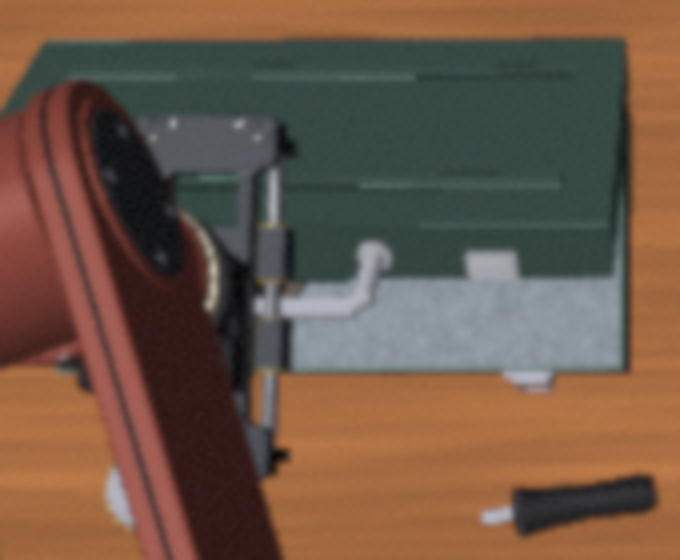

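The lid is at about 44° by kinematics, with a radial load of roughly 12 N. I'll measure the lid angle from the images independently.

Run:
```python
from h import *
zoom("pics/scene8.png","pics/s8b.png",280,130,470,275,4)
zoom("pics/top8.png","pics/t8b.png",60,125,240,240,4)
```

```text
(no output)
```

View pics/s8b.png

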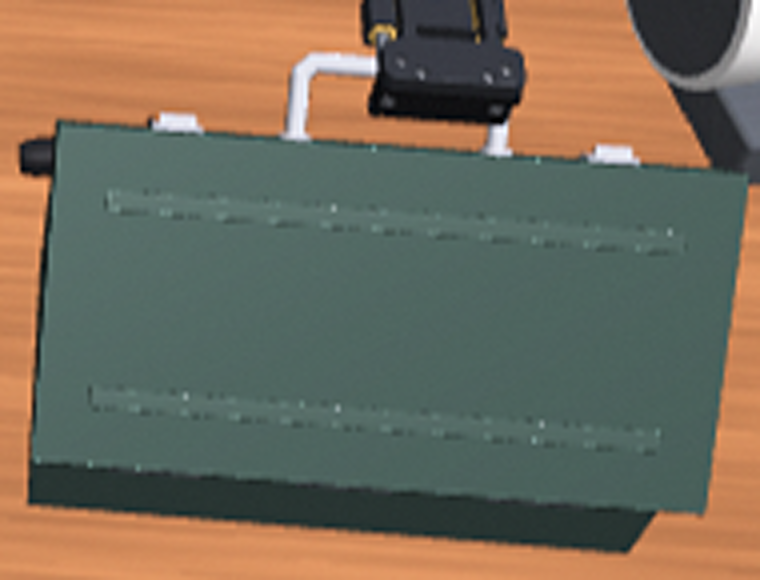

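View pics/t8b.png

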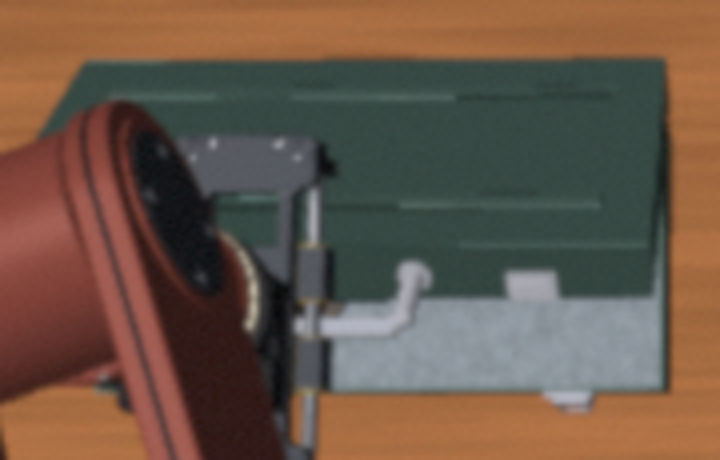

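```bash
cat > fit.py <<'E'
from h import *
from scipy.optimize import least_squares
def lid(p,th,q):
    x,y,yaw=p;q=np.array(q,float)
    dx,dz=q[0]-.1,q[2]-.088
    X=.1+dx*np.cos(th)+dz*np.sin(th);Z=.088-dx*np.sin(th)+dz*np.cos(th)
    return np.array([x+np.cos(yaw)*X-np.sin(yaw)*q[1],y+np.sin(yaw)*X+np.cos(yaw)*q[1],Z])
F,B=-.103,.103;t=.132
O=[] # camera, open?, model pt, row, col
def add(c,op,q,off,u,v): O.append((c,op,q,off[1]+v/4-.375,off[0]+u/4-.375))
o=(70,140)
add("top",0,(B,.203,t),o,35,37);add("top",0,(B,-.203,t),o,625,37);add("top",0,(F,-.203,t),o,628,335);add("top",0,(F,.203,t),o,22,335)
o=(280,150)
add("scene",0,(F,-.203,t),o,48,70);add("scene",0,(F,.203,t),o,655,113);add("scene",0,(B,-.203,t),o,38,330);add("scene",0,(B,.203,t),o,702,380)
o=(280,130)
add("scene",1,(F,-.203,t),o,59,121);add("scene",1,(F,.203,t),o,748,173);add("scene",1,(B,-.203,t),o,33,460);add("scene",1,(B,.203,t),o,704,514)
o=(60,125)
add("top",1,(B,-.203,t),o,665,61);add("top",1,(B,.203,t),o,85,61);add("top",1,(F,-.203,t),o,651,245);add("top",1,(F,-.203,.088),o,651,297)
def res(v):
    r=[]
    for c,op,q,row,col in O:
        s=v[4:6] if c=="scene" else v[6:8]
        r+=list(proj(c,lid(v[:3],v[3]*op,q))[0]+s-[row,col])
    return np.r_[np.array(r)/.5,v[4:]/.8]
s=least_squares(res,[.56,.265,-.013,.77,0,0,0,0],loss="soft_l1",x_scale=[.01,.01,.01,.01,1,1,1,1])
J=s.jac;cov=np.linalg.inv(J.T@J)
print(s.x,"theta deg",np.degrees(s.x[3]),"+-",np.degrees(cov[3,3]**.5))
R=res(s.x)[:-4].reshape(-1,2)*.5
for q,r in zip(O,R):print(q[0],q[1],q[2],r)
print("pull closed",lid(s.x[:3],0,(-.149,0,.11)),"pull now",lid(s.x[:3],s.x[3],(-.149,0,.11)),"at 45",lid(s.x[:3],.7854,(-.149,0,.11)))
E
python3 fit.py
```

```text
[ 0.5594  0.2672 -0.0079  0.7648  0.2279  0.2993 -0.4394  0.2449] theta deg 43.82118741069357 +- 0.45078176081963695
top 0 (0.103, 0.203, 0.132) [ 0.0755 -0.4387]
top 0 (0.103, -0.203, 0.132) [-0.6893  0.2267]
top 0 (-0.103, -0.203, 0.132) [ 0.1778 -0.6268]
top 0 (-0.103, 0.203, 0.132) [ 1.0298 -0.2974]
scene 0 (-0.103, -0.203, 0.132) [-0.6822 -0.0968]
scene 0 (-0.103, 0.203, 0.132) [-0.4162 -0.163 ]
scene 0 (0.103, -0.203, 0.132) [-0.5552 -0.8988]
scene 0 (0.103, 0.203, 0.132) [-0.0382  1.1084]
scene 1 (-0.103, -0.203, 0.132) [ 0.6533 -0.341 ]
scene 1 (-0.103, 0.203, 0.132) [0.1615 0.7187]
scene 1 (0.103, -0.203, 0.132) [ 0.4283 -0.5727]
scene 1 (0.103, 0.203, 0.132) [0.1822 0.5488]
top 1 (0.103, -0.203, 0.132) [-1.0501  0.5889]
top 1 (0.103, 0.203, 0.132) [-0.3063 -0.1557]
top 1 (-0.103, -0.203, 0.132) [0.1375 0.0008]
top 1 (-0.103, -0.203, 0.088) [0.9579 0.976 ]
pull closed [0.4104 0.2684 0.11  ] pull now [0.495  0.2677 0.2763] at 45 [0.4989 0.2677 0.2796]
```

The image fit gives 43.8° ± 0.5 and the kinematics 44.2°. I'll nudge about 4 mm along the arc, and slightly outward to ease the radial load.

Request:
play_rows(
  series=[0, 0.01, -0.03, 0, 0, 0, 0, 0, 0.01, -0.03, 0, 0, 0, 0, 0, 0.01, -0.03, 0, 0, 0, 0, 0, 0.01, -0.02, 0, 0, 0, 0, 0, 0, 0, 0, 0, 0, 0, 0, 0, 0, 0, 0, 0, 0, 0, 0, 0, 0, 0, 0, 0],
)

```text
time: 24.75
ee_pos: [0.4974, 0.2676, 0.2763]
tcp_rot: [-2.235, -2.208, -0.0]
wrist_force: [-3.6, 4.9, -1.3]
grip_width: 0.124
```

```bash
python3 look.py 9 280 130 470 275 60 125 240 240
python3 - <<'E'
from h import *
o=manip.get_obs();p=o["ee_pos"];R=cv2.Rodrigues(o["tcp_rot"])[0];g=p-.005*R[:,2]
for hx in(.656,.6595,.662):print(hx, "theta deg", np.degrees(np.arctan2(g[2]-.088,hx-g[0])-.088),"R",np.hypot(g[2]-.088,hx-g[0]))
E
```

```text
24.75 [0.4974 0.2676 0.2763] [-2.2346 -2.2078 -0.0004] [0.3537 0.0527 1.6372 0.0004 1.4515 0.3657] [-3.5919  4.8514 -1.2634] [ 0.714   0.7405 -0.0538] 0.12423802874795349
0.656 theta deg 45.601490371879954 R 0.2500455253076203
0.6595 theta deg 44.98685507126437 R 0.25227954289833715
0.662 theta deg 44.554486616818465 R 0.25389277532851445
```

View pics/s9z.png

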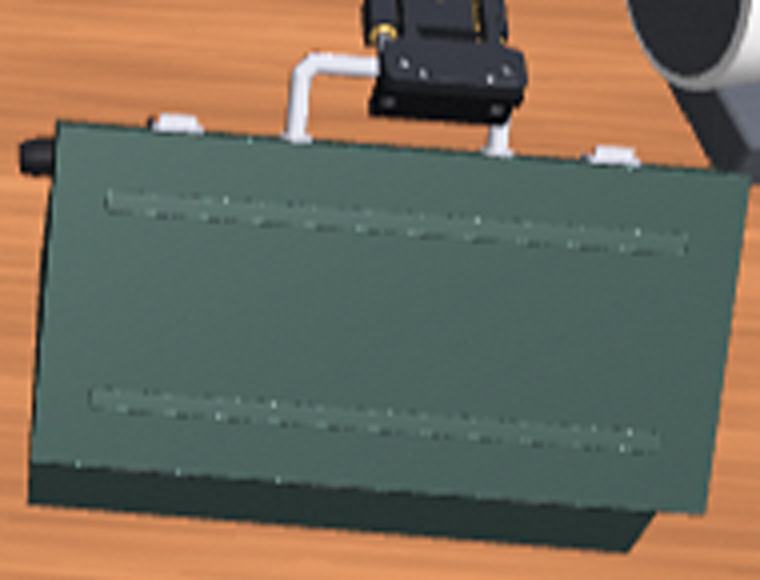

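View pics/t9z.png

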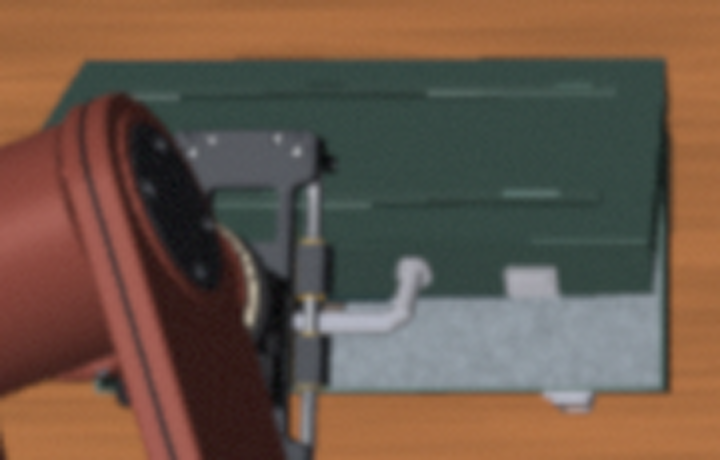

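```bash
sed -e 's/o,651,245/o,651,241/;s/o,651,297/o,652,294/;s/o,748,173/o,749,175/' fit.py > fit2.py; python3 fit2.py | sed -n '1p;$p'
python3 - <<'E'
# direct, redundant estimate: bar leg/grip bar row & differential edge localisation between pics 8 and 9
from h import *
a=cv2.imread("pics/top8.png",0).astype(np.float32);b=cv2.imread("pics/top9.png",0).astype(np.float32)
for n,(l,t,r,bb) in {"skirt edge":(200,186,220,212),"latch":(180,186,204,206),"bar":(146,196,158,216),"front-top":(178,178,214,196)}.items():
    print(n,cv2.phaseCorrelate(a[t:bb,l:r].copy(),b[t:bb,l:r].copy()))
from fit import lid,s
for th in(43.5,44,44.5,45,45.5):print(th,*[proj("top",lid(s.x[:3],np.radians(th),q))[0]+s.x[6:8] for q in((-.103,-.1,.132),(-.103,-.1,.088),(-.149,-.02,.11))])
E
```

```text
[ 0.5593  0.2671 -0.008   0.7778  0.2418  0.3202 -0.4713  0.2256] theta deg 44.56306697865702 +- 0.45224931664197426
pull closed [0.4103 0.2683 0.11  ] pull now [0.4973 0.2676 0.2784] at 45 [0.4988 0.2676 0.2796]
skirt edge ((-0.8596011975628901, 0.5987674729347905), 0.5045812889381691)
latch ((0.05244840368453296, -0.32618538332003233), 0.8372145742177963)
bar ((0.12188407374502308, 0.15322220935570208), 0.71957040031751)
front-top ((-0.08404176475566061, -0.4003381957240233), 0.9402235812611051)
[ 0.5594  0.2672 -0.0079  0.7648  0.2279  0.2993 -0.4394  0.2449] theta deg 43.82118741069357 +- 0.45078176081963695
top 0 (0.103, 0.203, 0.132) [ 0.0755 -0.4387]
top 0 (0.103, -0.203, 0.132) [-0.6893  0.2267]
top 0 (-0.103, -0.203, 0.132) [ 0.1778 -0.6268]
top 0 (-0.103, 0.203, 0.132) [ 1.0298 -0.2974]
scene 0 (-0.103, -0.203, 0.132) [-0.6822 -0.0968]
scene 0 (-0.103, 0.203, 0.132) [-0.4162 -0.163 ]
scene 0 (0.103, -0.203, 0.132) [-0.5552 -0.8988]
scene 0 (0.103, 0.203, 0.132) [-0.0382  1.1084]
scene 1 (-0.103, -0.203, 0.132) [ 0.6533 -0.341 ]
scene 1 (-0.103, 0.203, 0.132) [0.1615 0.7187]
scene 1 (0.103, -0.203, 0.132) [ 0.4283 -0.5727]
scene 1 (0.103, 0.203, 0.132) [0.1822 0.5488]
top 1 (0.103, -0.203, 0.132) [-1.0501  0.5889]
top 1 (0.103, 0.203, 0.132) [-0.3063 -0.1557]
top 1 (-0.103, -0.203, 0.132) [0.1375 0.0008]
top 1 (-0.103, -0.203, 0.088) [0.9579 0.976 ]
pull closed [0.4104 0.2684 0.11  ] pull now [0.495  0.2677 0.2763] at 45 [0.4989 0.2677 0.2796]
43.5 [186.681  179.0235] [200.4089 181.346 ] [206.8918 142.9491]
44 [186.0043 178.9504] [199.8705 181.2558] [206.1481 142.7881]
44.5 [185.3232 178.8783] [199.3266 181.1661] [205.3972 142.6286]
45 [184.6379 178.8071] [198.7772 181.0771] [204.6393 142.4705]
45.5 [183.9483 178.737 ] [198.2224 180.9888] [203.8744 142.3139]
```

Request:
play_rows(
  series=[0, 0.01, -0.01, 0, 0, 0, 0, 0, 0.01, -0.01, 0, 0, 0, 0, 0, 0, 0, 0, 0, 0, 0, 0, 0, 0, 0, 0, 0, 0, 0, 0, 0, 0, 0, 0, 0, 0, 0, 0, 0, 0, 0],
)

```text
schema error: expected a multiple of 7 numbers
```

```bash
python3 look.py 10 60 100 250 250 60 125 240 240
python3 - <<'E'
from h import *
o=manip.get_obs();print(o["time"],o["ee_pos"],o["qd"],o["wrist_force"]);g=o["ee_pos"]+[0,0,.005]
for hx in(.656,.6595):print(hx,np.degrees(np.arctan2(g[2]-.088,hx-g[0])-.088))
E
```

```text
24.85 [0.4974 0.2676 0.2763] [-2.2345 -2.2079 -0.0005] [0.3537 0.0527 1.6372 0.0004 1.4515 0.3656] [-3.2938  3.7742 -1.031 ] [0.6401 0.7635 0.0207] 0.1222236822305464
24.95 [0.4974 0.2676 0.2763] [ 0.0006 -0.0015 -0.0001 -0.0002  0.0006  0.0019] [-2.8306  4.1448 -1.2892]
0.656 45.60032089327732
0.6595 44.985670377726606
```

View pics/scene10.png

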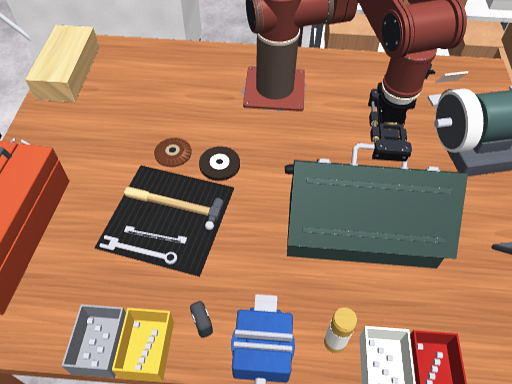

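View pics/t10z.png

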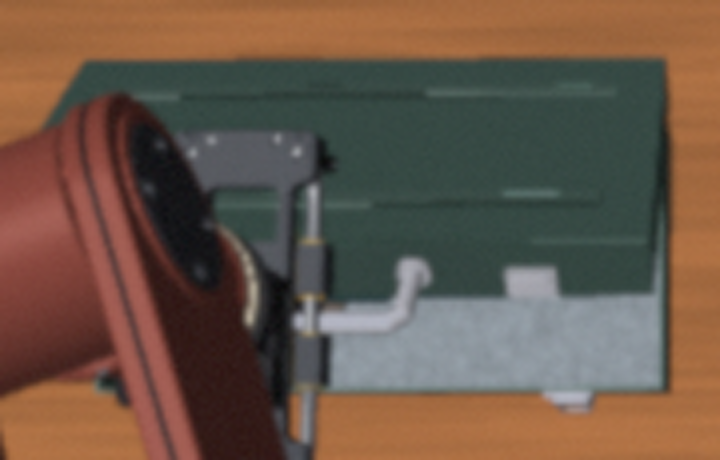

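The last nudge was refused because of a miscounted list, so nothing moved. The scene shows the lid steady, the hammer on the mat and the other things in their places. The estimates (vision 44.6° ± 0.45, kinematics 45.0 to 45.6°) sit either side of 45°, so I'm handing in as it stands.

```bash
python3 -c "
from plant import manip
print(manip.hand_in())"
```

```text
the job is handed in; nothing more can be done
None
```

The hammer is off the lid and lying flat on the mat. The arm is still holding the lid at about 45° by its pull with a 40 N grip. I handed in at about 25 s of the 64 s allowed.

- **Lid angle:** my two checks differ slightly. The fit to the lid's corners in the images gave 44.6° ± 0.45. The tool position gave 45.0°, or up to 45.6° if the hinge sits 3.5 mm nearer the robot than the image fit puts it. A last 0.2–0.3° correction was refused because I miscounted the numbers in the call. I left the lid as it was, because the estimates lie on both sides of 45°.
- **Holding steady:** the joints were at rest, and the wrist force was about 5 N. About 4 N of that is a sideways force I did not explain. A 12 N load along the arc's radius, at the first stop near 44°, eased to about 5 N when I nudged the tool.
- **Hammer:** it touched down with about 5 N. The last picture shows it flat and inside the mat edges, but with only about 8 mm to spare at each end by my measurements.
- **Other things on the bench:** in the pictures the spanner, stay, discs and flap disc look unmoved. The arm or lid partly hid the cup brush and side handle at the end, so I could not confirm those two fully.

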